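# Hold the knife chest's sticky lock open

### The job

Unlock the kitchen's knife chest: take the key with the flat, bar-shaped head out of the white key block and push it straight down, fully home, into the lock on top of the chest, wiggling it past the sticky pins. Then turn it a full quarter turn clockwise (seen from above) and keep it there against the spring: the program finishes while the gripper still holds the key fully home and turned. Leave the other key, the glove carton, the tub and the bottle where they stand.

Things in the scene. Friction and masses are not known exactly. Their poses are not given: they have to be found in the camera images.
- key: Flat-headed service key, 50 g, loose, upright in a slot of the key block. Origin: centre of the underside of its steel flange (30 x 14 mm, 4 thick); z up, x along the blade's width, y its thickness. Below: flat blade 12 mm (x) by 5 mm (y), 34 mm long, round-tipped. Above: black head 28 mm (x) by 10 mm (y), from 4 to 52 mm up. Alike after a half turn about z: either way round fits.
- key_grip (a point): Centre of the key's flat head, 30 mm above the underside of the flange and 64 mm above the blade's tip, axes as the key's. Grasp here from above, closing along y (10 mm wide). It takes a lift of about 40 mm to draw the key out of the block.
- keyblock: Fixed white plastic block, 50 mm (x) by 130 mm (y) by 45 mm high, origin at the centre of its underside. Two loose upright slots at y = -35 and +35 mm, 14 mm (x) by 7 mm (y), 38 mm deep; one holds the flat-headed key, the other the round-headed one (which is where varies). The keys rest with their flanges on its top.
- barrelkey_head (a point): Centre of the round head (25 mm diameter, 30 mm high) of the other key, a round-stemmed one that belongs to another lock; loose in the key block, 70 mm from the flat-headed key. Leave alone.
- chest: Grey steel knife chest, fixed, 70 mm high. Origin on the table right below the lock's axis, z up; the chest reaches from x = -60 to +160 mm and y = -100 to +100 mm. A spring bolt (up to 83 mm above the table) lies on its lid at y = 65 mm, along x; the key draws it back.
- lock_mouth (a point): Centre of the keyway's mouth, on the lock's axis, on its face 80 mm above the table (brass disc of 35 mm diameter, rim 1 mm higher, in a dark collar). Fixed to the chest, with its axes. With the lock unturned the keyway's long side lies along this x; it is 13.3 by 6.3 mm, 40 mm deep, upright. Fully home, the key's flange sits on the face and the centre of its head is 30 mm above this point.
- lock_pins (a point): Inside the keyway on the lock's axis, 15 mm below its face: half-way between two sticky spring pins, 10 and 20 mm below the face, that stand 2 to 3 mm into the keyway from its narrow ends: the upper at +x, the lower at -x. The blade's rounded tip pushes each aside at roughly 10 to 20 N of downward force, less if the key is wiggled 1 mm to and fro along x and a few degrees about z; they then stay aside.
- plug (a joint): Turn of the lock, rad: 0 locked, growing clockwise seen from above, to a firm stop at 1.57 (quarter turn). A spring (0.04 N m at 0, 0.13 N m at the stop) turns it back as soon as the key is let go; the key has some 0.1 rad of play in the keyway, so turn the hand a little beyond a quarter.
- glovebox: Bystander: loose cardboard glove carton 70 x 220 mm, 120 mm high, origin under its centre. Leave alone.
- tub: Bystander: loose clear round tub with white lid, 114 mm diameter, 83 mm high, origin under its centre. Leave alone.
- squeeze: Bystander: loose sauce bottle 64 mm diameter, 190 mm high, origin under its centre. Leave alone.

How it is judged (in metres and radians):
On the way, in this order (a step that is already met when the one before it is completed fails the run):
1. the key is drawn out of the block and held (height (world z) of key above 0.088 m and contact force between the fingers and key above 2 N), for 0.1 s.
2. the key is fully home in the lock, which is not yet turned (z of key_grip in the frame of lock_mouth between 0.02 and 0.0335 m and horizontal distance between key_grip and lock_mouth below 0.006 m and angle between key_grip's own z axis and vertical below 0.12 rad and value of joint plug below 0.3 rad), for 0.1 s.
At the end, for the whole second after the job is handed in: The key is fully home (flange within 3.5 mm of the lock's face, within 6 mm of its axis, upright within 0.12 rad), the lock is turned at least 1.4 rad of its quarter turn, and the fingers still hold the key (over 2 N), at rest, through the last second (z of key_grip in the frame of lock_mouth between 0.02 and 0.0335 m and horizontal distance between key_grip and lock_mouth below 0.006 m and angle between key_grip's own z axis and vertical below 0.12 rad and value of joint plug above 1.4 rad and contact force between the fingers and key above 2 N and linear speed of key below 0.02 m/s); the arm keeps its last pose, push and grip.
It fails at once if the round-headed key is moved by more than 15 mm (distance of barrelkey_head from where it was at the start of the episode above 0.015 m).
It fails at once if the glove carton is moved by more than 30 mm (distance of glovebox from where it was at the start of the episode above 0.03 m).
It fails at once if the tub is moved by more than 30 mm (distance of tub from where it was at the start of the episode above 0.03 m).
It fails at once if the bottle is moved by more than 30 mm (distance of squeeze from where it was at the start of the episode above 0.03 m).
It also fails if it takes over 48 s, if anything falls off the work surface, if the arm or the gripper's body presses on something with over 40 N, if the wrist force passes 120 N, or if a joint passes its speed limit or range.

### The arm

A 7-joint arm with a two-finger parallel gripper is mounted at the origin on the work surface. World frame = base frame: x ahead of the robot, y to its left, z up, the work surface at z = 0. Lengths are in m, angles in degrees, forces in N, time in s.
With the tool pointing down it reaches from about 0.35 to 0.9 m from the base axis. Payload 8.1 kg.
Tool frame: the origin (TCP) lies on the centre line of the jaws, within the pads' length; the fingertips stand 17 mm ahead of it and the grasp point (between the pads) lies 2 mm behind it; z points along the fingers, y is the line along which they close (so a half turn about z gives the same grasp; the last joint's range is limited). The gripper opens to 85 mm and grips with 20 to 120 N. Pads are 22 mm wide; open, the fingers measure 114 mm over their backs; the gripper's body (76 mm by 85 mm) begins 54 mm behind the grasp point. The pads swing forward as they close: fully open they stand 13 mm farther back than shut.
Start: joints at [67.804, 24.895, 1.432, 90.138, -0.665, 64.973, -4.303], TCP at [0.176, -0.6, 0.248] pointing down, gripper open.
Joint ranges: [-149.89, 149.89], [-25.12, 119.58], [-72.63, 75.52], [4.76, 147.25], [-75.54, 255.54], [6.69, 114.76], [-157.13, 157.13]. Speed limits (degrees/s): [127.2, 127.2, 172.46, 172.46, 180, 180, 180].

### API

Orientations are given as [roll, pitch, yaw] about the fixed x, y, z axes, in that order (R = Rz(yaw) Ry(pitch) Rx(roll)).
In Python, from rig import arm, vision, workorder gives the robot as it stands.
- The arm moves only by the tool apply_moves, never from a script. Its argument "moves" is a list of rows, each a list of 3 entries, a list of its own where there are three numbers: the shift along the tool's x, y, z in units of 40 mm (1.0 is 40 mm), then the turn, a rotation vector about the tool's x, y, z in units of 5 degrees (1.0 is 5 degrees), then the closure, from 0 (fully open) to 1 (shut). In form: [[[dx, dy, dz], [rx, ry, rz], hand], ...]. A call has exactly 10 rows; each row shifts and turns the commanded pose from where the row before left it, along the tool's axes as they then stand; what a row does not reach is not made up. A row lasts 1/8 s, in which the tool goes at most 62.5 mm and 10.7 degrees, less where a joint would pass 70% of its speed; a pose out of reach is approached as far as the arm can. A call is refused whole if a number of a shift passes 1 or a number of a turn 1, either way. A call with a gripper value outside its range is refused whole. The fingers move at their own pace and stop on an object; "grip_force" is the grip in N (left out, the last holds). Time passes only in rows, so rows that do not move let the fingers close, or fill a call up. It gives the time, the measured TCP pose, the force, the opening and the grip force at its end, in the units of the state.
- arm.read_state(): the state, without advancing time (a new reading comes with each control period).
- vision.get_image(name): name is "scene" or "top"; returns (picture, depth): 400x640x3 uint8, red, green, blue; 400x640 float32, m along the optical axis (not along the pixel's ray), 0 where there is no reading.
- vision.calibration(name): a dict with "vertical_fov" (degrees; the focal length in pixels is half the picture's height over the tangent of half this angle, whatever the lens; pixels are square), "cx", "cy" (the principal point, pixels), "k1" (the pictures are not rectified: a ray, as slopes to the right and down, at radius r is drawn at 1 + k1 r^2 times it, then the intrinsics apply), "R" (3x3) and "t" (3): a world point X has camera coordinates R X + t. Camera axes: x right, y down, z forward; pixel columns grow to the right and rows downward; lengths in m; the calibration is good to about 2 mm. A picture is of the moment at which its call begins. calibration takes no time and is no camera call.
- workorder.close_job(): hands the job in; it is judged then, once.
The state is a dict: "clock": time; "joints": joint angles; "joint_velocities": joint speeds; "effort": joint torques, N m; "tool_pos": TCP position; "tool_rot": TCP orientation; "force": force on the tool from outside, world axes, zero at the start; "wrist_torque": the same for the moment, N m; "grip_width": finger opening in m; "finger_force": force on a finger pad.
Only numpy, scipy, OpenCV 4.12 (cv2) and the standard library are available. Lean on these libraries where they do the work, as an engineer would, in place of code of your own. Each camera call takes 0.05 s, during which the arm holds its last target. There are 200 camera calls.

## Working session

There is one attempt and no reset: what is moved stays moved. The work goes in short steps, Python scripts to look and compute and a tool call to move; the robot and the scene stay as the last step left them, time stands still between calls to the robot, and variables do not carry over. Pictures are saved under pics/ and viewed, at most 10 in all, crops included, and the job is handed in when it is done.

Besides the shell and the picture viewer there is one more tool, called after "Request:" in YAML: its name, and indented under it one key for each argument. apply_moves: Moves the arm, as the interface text tells. Its arguments: {"type":"object","properties":{"moves":{"type":"array","items":{"type":"array"}},"grip_force":{"type":"number"}},"required":["moves"]}

```bash
mkdir -p pics; cat > h.py <<'E'
import numpy as np, cv2
from rig import arm, vision, workorder
def snap(n):
    im,d=vision.get_image(n); np.savez(f'pics/{n}.npz',im=im,d=d); return im,d
def ray(n,u,v):
    c=vision.calibration(n); f=200/np.tan(np.radians(c['vertical_fov'])/2)
    x,y=(np.array([u,v],float)-[c['cx'],c['cy']])/f
    a,b=x,y
    for _ in range(30):
        s=1+c['k1']*(a*a+b*b); a,b=x/s,y/s
    R=np.array(c['R']);t=np.array(c['t'])
    return -R.T@t, R.T@np.array([a,b,1.])
def at_z(n,u,v,z):
    o,d=ray(n,u,v); return o+d*(z-o[2])/d[2]
def at_d(n,u,v,dep):
    o,d=ray(n,u,v); return o+d*dep
def crop(n,u0,v0,w,h,k,out):
    im=np.load(f'pics/{n}.npz')['im'][v0:v0+h,u0:u0+w]
    cv2.imwrite(out,cv2.resize(im[:,:,::-1],None,fx=k,fy=k,interpolation=cv2.INTER_CUBIC))
E
python3 - <<'E'
from h import *
for n in ('scene','top'):
    im,d=snap(n); cv2.imwrite(f'pics/{n}0.png',im[:,:,::-1])
    c=vision.calibration(n); print(n,c['vertical_fov'],c['k1'],ray(n,320,200))
print(arm.read_state())
E
```

```text
scene 56.34330762968484 0.029471896147519005 (array([1.42797876, 0.06661048, 0.85727103]), array([-0.71049383, -0.05129409, -0.70197299]))
top 43.573448154035816 -0.11845300931844907 (array([ 0.53645868, -0.01613589,  1.63118104]), array([ 6.59526852e-02, -2.21175635e-04, -9.97929146e-01]))
{'clock': 0.1, 'joints': array([67.80551119, 24.93019007,  1.429069  , 90.18432248, -0.66452056,
       64.97496369, -4.30335496]), 'joint_velocities': array([-0.04719435,  0.03336829,  0.10898978, -0.09804052, -0.02563745,
        0.02901987, -0.01592969]), 'effort': array([ 3.90052955e-03, -6.71749091e+01,  1.02886766e+00, -3.16901314e+01,
        1.59087003e-02,  7.19483796e-03, -2.91241872e-05]), 'tool_pos': array([ 0.17542663, -0.59941374,  0.24762575]), 'tool_rot': array([-1.79919092e+02,  6.67463110e-03,  1.63132142e+01]), 'force': array([-0.00718394,  0.1593832 , -0.00118193]), 'wrist_torque': array([-0.03765802, -0.02070142, -0.05233088]), 'finger_force': 0.0, 'grip_width': 0.08532639554564625}
```

View pics/scene0.png

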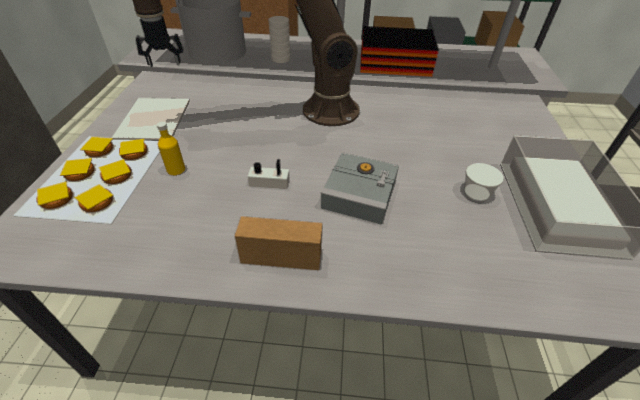

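View pics/top0.png

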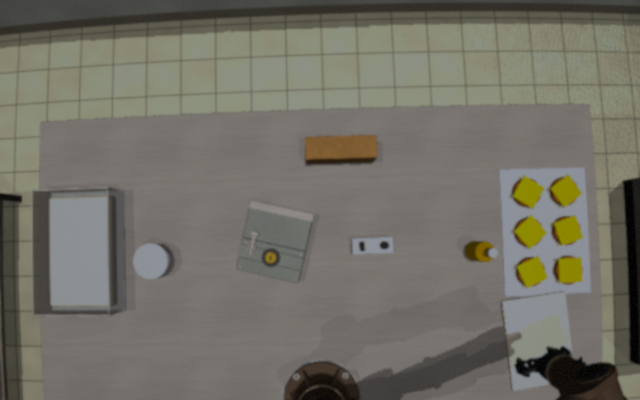

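The scene view shows the key block at about (268,178), with the flat key on its +y side at (278,165) and the round one at (257,168). The lock is at (366,168). In the top view the block is at (372,245), the flat key at (362,246) and the lock at (270,257). Next I'll enlarge these areas.

```bash
python3 - <<'E'
from h import *
a=np.load('pics/top.npz')['im']; b=np.load('pics/scene.npz')['im']
def c(im,u,v,w,h,k): return cv2.resize(im[v:v+h,u:u+w,::-1],(w*k,h*k),interpolation=cv2.INTER_CUBIC)
A=c(a,342,228,64,36,6); B=c(a,232,196,88,92,6)
cv2.imwrite('pics/tz1.png',np.hstack([cv2.copyMakeBorder(c(a,345,230,54,30,5),0,460-150,0,0,0),c(a,232,196,88,92,5)]))
cv2.imwrite('pics/sz1.png',c(b,240,145,160,75,5))
E
```

```text
(no output)
```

View pics/tz1.png

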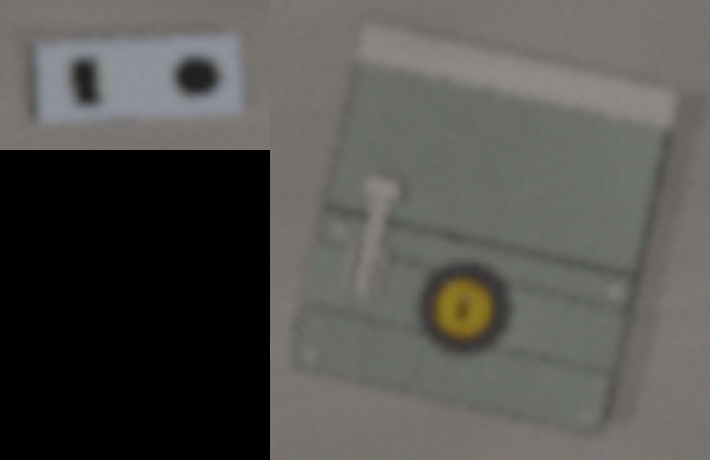

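View pics/sz1.png

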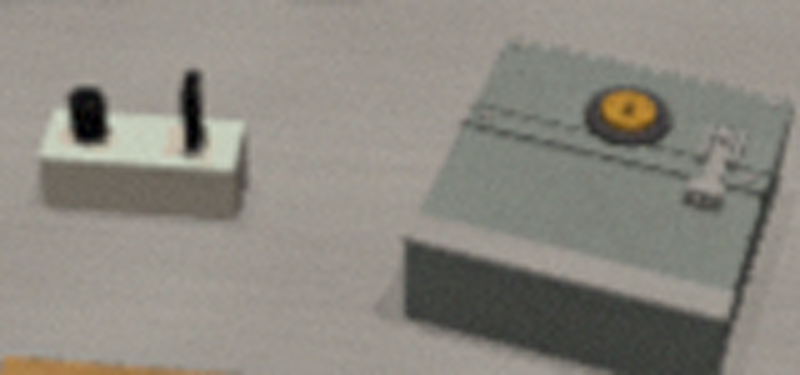

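Top crop: flat head at (85,82), round head at (197,77), the block's corners near (37,42), (240,33), (245,112) and (40,123). The lock disc is at (463,308), and the chest's corners are at (362,25), (678,92), (605,430) and (293,368). Now the positions.

```bash
python3 - <<'E'
from h import *
T=lambda x,y,u0,v0:((x+.5)/5-.5+u0,(y+.5)/5-.5+v0)
P=lambda n,uv,z:at_z(n,*uv,z).round(4)
a=np.load('pics/top.npz');b=np.load('pics/scene.npz')
def cent(im,m): 
    k,l,s,c=cv2.connectedComponentsWithStats(m.astype(np.uint8)); i=1+np.argmax(s[1:,4]); return c[i],s[i]
for n,im,(u,v,w,h) in (('top',a['im'],(255,243,30,30)),('scene',b['im'],(350,155,30,25))):
    q=im[v:v+h,u:u+w].astype(int); c,s=cent(q,(q[...,0]-q[...,2])>45); print('disc',n,c+[u,v],s,P(n,c+[u,v],.0805))
chest=[T(x-270,y,232,196) for x,y in ((362,25),(678,92),(605,430),(293,368))]
C=np.array([P('top',p,.07) for p in chest]);print(C, 'c',C.mean(0))
for i in range(4):
    e=C[(i+1)%4]-C[i];print(np.linalg.norm(e),np.degrees(np.arctan2(e[1],e[0])))
blk=[T(x,y,345,230) for x,y in ((37,42),(240,33),(245,112),(40,123))]
B=np.array([P('top',p,.045) for p in blk]);print(B,'c',B.mean(0))
for i in range(4):
    e=B[(i+1)%4]-B[i];print(np.linalg.norm(e),np.degrees(np.arctan2(e[1],e[0])))
# white block mask / dark heads by code
q=a['im'][230:262,345:402].astype(int);m=(q[...,2]-q[...,0]>8)|((q.sum(2)<230))
c,s=cent(q,m);print('blk',c+[345,230],s,P('top',c+[345,230],.045))
pts=np.argwhere(m)[:,::-1]+[345,230];W=np.array([P('top',p,.045)[:2] for p in pts]).astype(np.float32);print(cv2.minAreaRect(W))
d=q.sum(2)<240
k,l,s,c=cv2.connectedComponentsWithStats(d.astype(np.uint8))
for i in range(1,k):
  if s[i,4]>5: print('dark',c[i]+[345,230],s[i],P('top',c[i]+[345,230],.097),P('top',c[i]+[345,230],.075))
for nm,p in (('flat top',(192,75)),('flat base',(195,148)),('round top',(87,92))):
  uv=T(*p,240,145);print(nm,uv,P('scene',uv,.097 if 'flat top' in nm else .049))
sb=[T(x,y,240,145) for x,y in ((55,112),(245,122),(238,165),(41,156))]
B=np.array([P('scene',p,.045) for p in sb]);print(B,B.mean(0))
for i in range(4):
    e=B[(i+1)%4]-B[i];print(np.linalg.norm(e),np.degrees(np.arctan2(e[1],e[0])))
sc=[T(x,y,240,145) for x,y in ((515,42),(790,103),(725,318),(405,240))]
B=np.array([P('scene',p,.07) for p in sc]);print(B,B.mean(0))
for i in range(4):
    e=B[(i+1)%4]-B[i];print(np.linalg.norm(e),np.degrees(np.arctan2(e[1],e[0])))
E
```

```text
disc top [270.25454545 257.26363636] [ 10   9  12  12 110] [0.4661 0.1428 0.0805]
disc scene [365.17808219 166.56164384] [10  8 11  8 73] [0.47   0.1426 0.0805]
[[0.6444 0.2031 0.07  ]
 [0.5965 0.0061 0.07  ]
 [0.3877 0.0576 0.07  ]
 [0.4311 0.2516 0.07  ]] c [0.514925 0.1296   0.07    ]
0.20273975929747967 -103.6661119863364
0.21505741093949776 166.14468316949387
0.19879527157354623 77.389912867668
0.2187444627870612 -12.810070991156238
[[ 0.5178 -0.114   0.045 ]
 [ 0.5195 -0.2429  0.045 ]
 [ 0.4695 -0.2443  0.045 ]
 [ 0.4667 -0.1143  0.045 ]] c [ 0.493375 -0.178875  0.045   ]
0.12891120975306997 -89.2443973743778
0.05001959615990516 -178.3961372288451
0.13003015034983234 91.23387216700006
0.05110088061863517 0.33637057491011285
blk [372.43030303 245.25656566] [  7   7  41  17 495] [ 0.4929 -0.1779  0.045 ]
((0.49332883954048157, -0.17705747485160828), (0.047361262142658234, 0.12708134949207306), 1.0843517780303955)
dark [361.56666667 245.76666667] [15 12  4  9 30] [ 0.4938 -0.1393  0.097 ] [ 0.4932 -0.1411  0.075 ]
dark [383.90243902 244.73170732] [36 12  7  7 41] [ 0.4948 -0.2078  0.097 ] [ 0.4942 -0.2106  0.075 ]
flat top (278.0, 159.6) [ 0.4875 -0.1418  0.097 ]
flat base (278.6, 174.2) [ 0.5042 -0.1397  0.049 ]
round top (257.0, 163.0) [ 0.4548 -0.2226  0.049 ]
[[ 0.4736 -0.2409  0.045 ]
 [ 0.4692 -0.1119  0.045 ]
 [ 0.5133 -0.1098  0.045 ]
 [ 0.5193 -0.2399  0.045 ]] [ 0.49385  -0.175625  0.045   ]
0.12907501694751003 91.95351731638141
0.04414997168742011 2.726310993906273
0.13023828162257056 -87.35948299478379
0.04571093960968202 -178.74646307550185
[[0.3922 0.0655 0.07  ]
 [0.4375 0.2513 0.07  ]
 [0.6441 0.2015 0.07  ]
 [0.5988 0.008  0.07  ]] [0.51815  0.131575 0.07    ]
0.19124259462787052 76.29800839741182
0.21251729341397138 -13.552360007365742
0.1987318293580573 -103.17613709729727
0.21445234901954327 164.4472861653387
```

```bash
cat >> h.py <<'E'
from scipy.spatial.transform import Rotation as Ro
def plan(pos,yaw,n,hand,pre=0,start=None):
    """rows from the measured pose to pos, tool down at yaw, in n equal rows"""
    s=arm.read_state(); p=np.array(s['tool_pos'] if start is None else start[0],float)
    r0=s['tool_rot'] if start is None else [180,0,start[1]]
    R=Ro.from_euler('xyz',r0,degrees=True); G=Ro.from_euler('xyz',[180,0,yaw],degrees=True)
    pos=np.array(pos,float)
    dy=(yaw-r0[2]); dy=(dy+180)%360-180 if start is None else dy
    for i in range(n):
        k=n-i
        sh=R.inv().apply((pos-p)/k)
        w=(R.inv()*G).as_rotvec(degrees=True)
        w=w/k
        a,b=np.round(sh/.04,2),np.round(w/5,2)
        if abs(a).max()>1 or abs(b).max()>1: print('OVER')
        print([list(map(float,a)),list(map(float,b)),hand],end=',\n' if (i+1)%10 else ',\n\n')
        p=p+R.apply(a*.04); R=R*Ro.from_rotvec(b*5,degrees=True)
def st():
    s=arm.read_state()
    for k in ('clock','joints','tool_pos','tool_rot','force','wrist_torque','grip_width','finger_force'): print(k,np.round(s[k],4))
E
python3 -c "
from h import *
plan([.4933,-.1415,.17],181,36,.65)"
```

```text
[[0.3, -0.24, 0.05], [-0.0, -0.0, -0.91], 0.65],
[[0.32, -0.22, 0.05], [-0.0, -0.0, -0.92], 0.65],
[[0.34, -0.19, 0.05], [-0.0, -0.0, -0.91], 0.65],
[[0.35, -0.16, 0.05], [-0.0, -0.0, -0.92], 0.65],
[[0.36, -0.14, 0.05], [-0.0, -0.0, -0.91], 0.65],
[[0.37, -0.11, 0.05], [-0.0, -0.0, -0.92], 0.65],
[[0.38, -0.08, 0.06], [0.0, -0.0, -0.91], 0.65],
[[0.38, -0.05, 0.05], [0.0, -0.0, -0.92], 0.65],
[[0.39, -0.02, 0.06], [0.0, -0.0, -0.91], 0.65],
[[0.39, 0.02, 0.05], [0.0, -0.0, -0.92], 0.65],

[[0.38, 0.05, 0.06], [0.0, -0.0, -0.91], 0.65],
[[0.38, 0.08, 0.05], [0.0, -0.0, -0.92], 0.65],
[[0.37, 0.11, 0.06], [0.0, -0.0, -0.91], 0.65],
[[0.36, 0.14, 0.05], [0.0, -0.0, -0.92], 0.65],
[[0.35, 0.16, 0.06], [0.0, -0.0, -0.91], 0.65],
[[0.34, 0.19, 0.05], [0.0, -0.0, -0.92], 0.65],
[[0.32, 0.22, 0.06], [0.0, -0.0, -0.91], 0.65],
[[0.3, 0.24, 0.05], [0.0, -0.0, -0.92], 0.65],
[[0.28, 0.27, 0.06], [0.0, -0.0, -0.91], 0.65],
[[0.26, 0.29, 0.05], [0.0, -0.0, -0.92], 0.65],

[[0.24, 0.31, 0.06], [0.0, -0.0, -0.91], 0.65],
[[0.21, 0.32, 0.05], [0.0, -0.0, -0.92], 0.65],
[[0.18, 0.34, 0.06], [0.0, -0.0, -0.91], 0.65],
[[0.16, 0.35, 0.05], [0.0, -0.0, -0.92], 0.65],
[[0.13, 0.37, 0.06], [0.0, -0.0, -0.91], 0.65],
[[0.1, 0.37, 0.05], [0.0, -0.0, -0.92], 0.65],
[[0.07, 0.38, 0.06], [0.0, -0.0, -0.91], 0.65],
[[0.04, 0.39, 0.05], [0.0, -0.0, -0.92], 0.65],
[[0.0, 0.39, 0.06], [0.0, -0.0, -0.91], 0.65],
[[-0.03, 0.39, 0.05], [0.0, -0.0, -0.92], 0.65],

[[-0.06, 0.38, 0.06], [0.0, -0.0, -0.91], 0.65],
[[-0.09, 0.38, 0.05], [0.0, -0.0, -0.92], 0.65],
[[-0.11, 0.37, 0.06], [0.0, -0.0, -0.91], 0.65],
[[-0.14, 0.36, 0.05], [0.0, -0.0, -0.92], 0.65],
[[-0.17, 0.34, 0.06], [0.01, -0.0, -0.91], 0.65],
[[-0.21, 0.33, 0.05], [0.01, -0.01, -0.92], 0.65],
```

Request:
apply_moves:
  moves:
    - [[0.3, -0.24, 0.05], [0, 0, -0.91], 0.65]
    - [[0.32, -0.22, 0.05], [0, 0, -0.92], 0.65]
    - [[0.34, -0.19, 0.05], [0, 0, -0.91], 0.65]
    - [[0.35, -0.16, 0.05], [0, 0, -0.92], 0.65]
    - [[0.36, -0.14, 0.05], [0, 0, -0.91], 0.65]
    - [[0.37, -0.11, 0.05], [0, 0, -0.92], 0.65]
    - [[0.38, -0.08, 0.06], [0, 0, -0.91], 0.65]
    - [[0.38, -0.05, 0.05], [0, 0, -0.92], 0.65]
    - [[0.39, -0.02, 0.06], [0, 0, -0.91], 0.65]
    - [[0.39, 0.02, 0.05], [0, 0, -0.92], 0.65]
  grip_force: 100

```text
clock: 1.35
tool_pos: [0.2638, -0.4719, 0.2271]
tool_rot: [-180.0, -0.0, 62.2]
force: [0.6, -0.5, 0.2]
grip_width: 0.0298
finger_force: 0.0
```

Request:
apply_moves:
  moves:
    - [[0.38, 0.05, 0.06], [0, 0, -0.91], 0.65]
    - [[0.38, 0.08, 0.05], [0, 0, -0.92], 0.65]
    - [[0.37, 0.11, 0.06], [0, 0, -0.91], 0.65]
    - [[0.36, 0.14, 0.05], [0, 0, -0.92], 0.65]
    - [[0.35, 0.16, 0.06], [0, 0, -0.91], 0.65]
    - [[0.34, 0.19, 0.05], [0, 0, -0.92], 0.65]
    - [[0.32, 0.22, 0.06], [0, 0, -0.91], 0.65]
    - [[0.3, 0.24, 0.05], [0, 0, -0.92], 0.65]
    - [[0.28, 0.27, 0.06], [0, 0, -0.91], 0.65]
    - [[0.26, 0.29, 0.05], [0, 0, -0.92], 0.65]

```text
clock: 2.6
tool_pos: [0.3525, -0.3452, 0.2052]
tool_rot: [-180.0, -0.0, 108.0]
force: [0.9, 0.2, -0.9]
grip_width: 0.0299
finger_force: 0.0
```

Request:
apply_moves:
  moves:
    - [[0.24, 0.31, 0.06], [0, 0, -0.91], 0.65]
    - [[0.21, 0.32, 0.05], [0, 0, -0.92], 0.65]
    - [[0.18, 0.34, 0.06], [0, 0, -0.91], 0.65]
    - [[0.16, 0.35, 0.05], [0, 0, -0.92], 0.65]
    - [[0.13, 0.37, 0.06], [0, 0, -0.91], 0.65]
    - [[0.1, 0.37, 0.05], [0, 0, -0.92], 0.65]
    - [[0.07, 0.38, 0.06], [0, 0, -0.91], 0.65]
    - [[0.04, 0.39, 0.05], [0, 0, -0.92], 0.65]
    - [[0, 0.39, 0.06], [0, 0, -0.91], 0.65]
    - [[-0.03, 0.39, 0.05], [0, 0, -0.92], 0.65]

```text
clock: 3.85
tool_pos: [0.4412, -0.2172, 0.1833]
tool_rot: [-180.0, 0.0, 153.9]
force: [0.2, 0.6, -0.5]
grip_width: 0.0297
finger_force: 0.0
```

```bash
python3 -c "
from h import *
st(); plan([.4933,-.1415,.135],181,8,.65)"
```

```text
clock 3.85
joints [ 48.9367  21.051  -36.8868 110.8224  15.6413  53.1098  68.2549]
tool_pos [ 0.4412 -0.2172  0.1833]
tool_rot [-1.799984e+02  9.000000e-04  1.538651e+02]
force [ 0.1675  0.557  -0.5038]
wrist_torque [0.0212 0.0154 0.0213]
grip_width 0.0297
finger_force 0.0
[[-0.04, 0.28, 0.15], [-0.0, 0.0, -0.68], 0.65],
[[-0.06, 0.28, 0.15], [-0.0, 0.0, -0.68], 0.65],
[[-0.08, 0.28, 0.15], [-0.0, 0.0, -0.68], 0.65],
[[-0.09, 0.27, 0.15], [-0.0, 0.0, -0.68], 0.65],
[[-0.11, 0.27, 0.15], [-0.0, 0.0, -0.68], 0.65],
[[-0.12, 0.26, 0.15], [-0.0, 0.0, -0.68], 0.65],
[[-0.14, 0.25, 0.15], [-0.0, 0.0, -0.67], 0.65],
[[-0.15, 0.25, 0.16], [-0.0, 0.0, -0.68], 0.65],
```

Request:
apply_moves:
  moves:
    - [[-0.04, 0.28, 0.15], [0, 0, -0.68], 0.65]
    - [[-0.06, 0.28, 0.15], [0, 0, -0.68], 0.65]
    - [[-0.08, 0.28, 0.15], [0, 0, -0.68], 0.65]
    - [[-0.09, 0.27, 0.15], [0, 0, -0.68], 0.65]
    - [[-0.11, 0.27, 0.15], [0, 0, -0.68], 0.65]
    - [[-0.12, 0.26, 0.15], [0, 0, -0.68], 0.65]
    - [[-0.14, 0.25, 0.15], [0, 0, -0.67], 0.65]
    - [[-0.15, 0.25, 0.16], [0, 0, -0.68], 0.65]
    - [[0, 0, 0], [0, 0, 0], 0.65]
    - [[0, 0, 0], [0, 0, 0], 0.65]

```text
clock: 5.1
tool_pos: [0.493, -0.1427, 0.1351]
tool_rot: [-180.0, -0.0, -179.3]
force: [-1.1, -0.5, 0.5]
grip_width: 0.03
finger_force: 0.0
```

```bash
python3 - <<'E'
from h import *
st()
im,d=snap('scene'); crop('scene',235,110,90,80,7,'pics/s2.png')
E
```

```text
clock 5.1
joints [ 41.0437  28.1386 -41.5444 110.7294  24.0955  50.0574  77.6917]
tool_pos [ 0.493  -0.1427  0.1351]
tool_rot [-1.799865e+02 -1.400000e-02 -1.793242e+02]
force [-1.1322 -0.4964  0.4997]
wrist_torque [-0.0452  0.0015  0.0641]
grip_width 0.03
finger_force 0.0
```

View pics/s2.png

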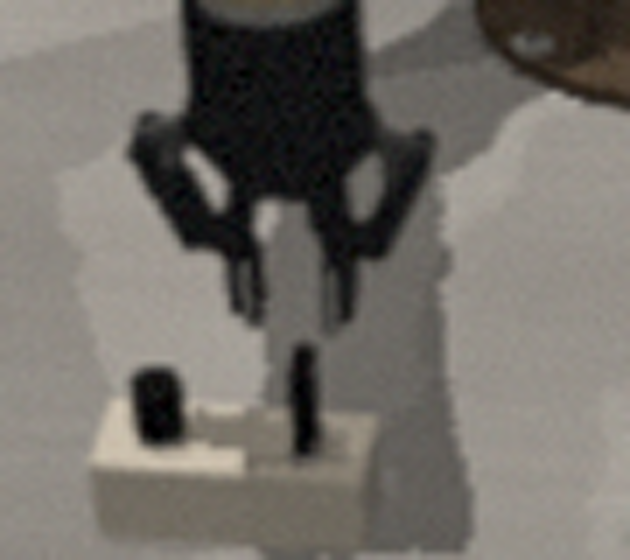

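The enlarged view shows the finger tips at (258,322) and (335,322), the flat key's head top at (303,348) and the round head at (158,400). I'll check the lateral offset.

```bash
python3 - <<'E'
from h import *
T=lambda x,y:((x+.5)/7-.5+235,(y+.5)/7-.5+110)
for p in ((242,310),(262,322),(330,322),(350,310),(296,320)): print(p,at_z('scene',*T(*p),.118).round(4))
for p in ((294,352),(303,348),(313,352)): print('key',p,at_z('scene',*T(*p),.097).round(4))
for p in ((294,440),(303,440),(316,440)): print('keyb',p,at_z('scene',*T(*p),.05).round(4))
o,_=ray('scene',0,0)
E
echo; python3 -c "
from h import *
plan([.4933,-.1415,.073],181,7,.65)"
```

```text
(242, 310) [ 0.4877 -0.1693  0.118 ]
(262, 322) [ 0.4954 -0.1586  0.118 ]
(330, 322) [ 0.4917 -0.1278  0.118 ]
(350, 310) [ 0.4818 -0.1202  0.118 ]
(296, 320) [ 0.4921 -0.1434  0.118 ]
key (294, 352) [ 0.4894 -0.1461  0.097 ]
key (303, 348) [ 0.4859 -0.1425  0.097 ]
key (313, 352) [ 0.4883 -0.1374  0.097 ]
keyb (294, 440) [ 0.4972 -0.1476  0.05  ]
keyb (303, 440) [ 0.4967 -0.1434  0.05  ]
keyb (316, 440) [ 0.496  -0.1373  0.05  ]

[[-0.0, 0.0, 0.22], [-0.0, -0.0, -0.01], 0.65],
[[-0.0, 0.01, 0.22], [-0.0, -0.0, -0.01], 0.65],
[[-0.0, 0.0, 0.22], [-0.0, -0.0, -0.01], 0.65],
[[-0.0, 0.01, 0.22], [-0.0, -0.0, -0.01], 0.65],
[[-0.0, 0.0, 0.23], [-0.0, -0.0, -0.01], 0.65],
[[-0.0, 0.01, 0.22], [-0.0, -0.0, -0.01], 0.65],
[[-0.01, 0.0, 0.23], [-0.0, -0.0, -0.01], 0.65],
```

Request:
apply_moves:
  moves:
    - [[0, 0, 0.22], [0, 0, 0], 0.65]
    - [[0, 0.01, 0.22], [0, 0, 0], 0.65]
    - [[0, 0, 0.22], [0, 0, 0], 0.65]
    - [[0, 0.01, 0.22], [0, 0, 0], 0.65]
    - [[0, 0, 0.23], [0, 0, 0], 0.65]
    - [[0, 0, 0.22], [0, 0, 0], 0.65]
    - [[0, 0, 0.22], [0, 0, 0], 0.65]
    - [[0, 0, 0], [0, 0, 0], 1]
    - [[0, 0, 0], [0, 0, 0], 1]
    - [[0, 0, 0], [0, 0, 0], 1]
  grip_force: 80

```text
clock: 6.4
tool_pos: [0.4933, -0.1417, 0.0734]
tool_rot: [-180.0, 0.0, -179.3]
force: [-0.2, -0.1, -0.1]
grip_width: 0.0092
finger_force: 77.8
```

```bash
python3 -c "
from h import *
st()"
```

```text
clock 6.4
joints [ 37.8369  32.8372 -37.9336 113.9076  29.2967  42.9607  73.0163]
tool_pos [ 0.4933 -0.1417  0.0734]
tool_rot [-1.799892e+02  3.150000e-02 -1.792878e+02]
force [-0.2268 -0.1205 -0.1001]
wrist_torque [ 0.0271 -0.0075  0.0389]
grip_width 0.0092
finger_force 77.7735
```

Request:
apply_moves:
  moves:
    - [[0, 0, -0.15], [0, 0, 0], 1]
    - [[0, 0, -0.2], [0, 0, 0], 1]
    - [[0, 0, -0.25], [0, 0, 0], 1]
    - [[0, 0, -0.25], [0, 0, 0], 1]
    - [[0, 0, -0.25], [0, 0, 0], 1]
    - [[0, 0, -0.25], [0, 0, 0], 1]
    - [[0, 0, -0.25], [0, 0, 0], 1]
    - [[0, 0, -0.25], [0, 0, 0], 1]
    - [[0, 0, -0.25], [0, 0, 0], 1]
    - [[0, 0, -0.1], [0, 0, 0], 1]

```text
clock: 7.65
tool_pos: [0.4934, -0.1417, 0.1619]
tool_rot: [-180.0, 0.0, -179.3]
force: [0.1, -0.8, -0.4]
grip_width: 0.0091
finger_force: 77.8
```

```bash
python3 -c "
from h import *
st(); plan([.468,.142,.16],166.7,10,1)"
```

```text
clock 7.65
joints [ 42.1705  26.2296 -42.871  109.1303  22.108   53.0858  79.3988]
tool_pos [ 0.4934 -0.1417  0.1619]
tool_rot [-1.799845e+02  4.800000e-02 -1.792908e+02]
force [ 0.1048 -0.7925 -0.3656]
wrist_torque [ 0.0078 -0.051   0.0324]
grip_width 0.0091
finger_force 77.7859
[[0.05, 0.71, 0.0], [-0.0, 0.0, 0.28], 1],
[[0.07, 0.71, 0.0], [-0.0, 0.0, 0.28], 1],
[[0.09, 0.71, 0.01], [-0.0, 0.0, 0.28], 1],
[[0.11, 0.7, 0.0], [-0.0, 0.0, 0.28], 1],
[[0.12, 0.7, 0.01], [-0.0, 0.0, 0.28], 1],
[[0.14, 0.7, 0.0], [-0.0, 0.0, 0.28], 1],
[[0.16, 0.69, 0.01], [-0.0, 0.0, 0.28], 1],
[[0.18, 0.69, 0.0], [-0.0, 0.0, 0.28], 1],
[[0.19, 0.69, 0.01], [-0.0, 0.01, 0.28], 1],
[[0.21, 0.68, 0.0], [-0.0, 0.0, 0.28], 1],
```

Request:
apply_moves:
  moves:
    - [[0.05, 0.71, 0], [0, 0, 0.28], 1]
    - [[0.07, 0.71, 0], [0, 0, 0.28], 1]
    - [[0.09, 0.71, 0], [0, 0, 0.28], 1]
    - [[0.11, 0.7, 0], [0, 0, 0.28], 1]
    - [[0.12, 0.7, 0], [0, 0, 0.28], 1]
    - [[0.14, 0.7, 0], [0, 0, 0.28], 1]
    - [[0.16, 0.69, 0], [0, 0, 0.28], 1]
    - [[0.18, 0.69, 0], [0, 0, 0.28], 1]
    - [[0.19, 0.69, 0], [0, 0, 0.28], 1]
    - [[0.21, 0.68, 0], [0, 0, 0.28], 1]

```text
clock: 8.9
tool_pos: [0.4674, 0.143, 0.161]
tool_rot: [-180.0, -0.0, 166.7]
force: [0.6, -0.8, -1.5]
grip_width: 0.0093
finger_force: 77.8
```

Request:
apply_moves:
  moves:
    - [[0, 0, 0], [0, 0, 0], 1]
    - [[0, 0, 0], [0, 0, 0], 1]
    - [[0, 0, 0], [0, 0, 0], 1]
    - [[0, 0, 0], [0, 0, 0], 1]
    - [[0, 0, 0], [0, 0, 0], 1]
    - [[0, 0, 0], [0, 0, 0], 1]
    - [[0, 0, 0], [0, 0, 0], 1]
    - [[0, 0, 0], [0, 0, 0], 1]
    - [[0, 0, 0], [0, 0, 0], 1]
    - [[0, 0, 0], [0, 0, 0], 1]

```text
clock: 10.15
tool_pos: [0.4677, 0.1422, 0.1611]
tool_rot: [-180.0, 0.0, 166.7]
force: [-0.7, 0.2, -0.6]
grip_width: 0.0091
finger_force: 77.9
```

```bash
python3 - <<'E'
from h import *
st()
im,d=snap('scene'); crop('scene',325,95,80,80,7,'pics/s3.png')
# accurate mean-of-frames lock estimate in the earlier images, and keyway direction
E
```

```text
clock 10.15
joints [  9.5229  23.9237 -42.3574 112.3777  20.491   51.3107  33.2816]
tool_pos [0.4677 0.1422 0.1611]
tool_rot [-1.799994e+02  9.000000e-04  1.667161e+02]
force [-0.668   0.2064 -0.5966]
wrist_torque [-0.0083 -0.0037 -0.0459]
grip_width 0.0091
finger_force 77.8986
```

View pics/s3.png

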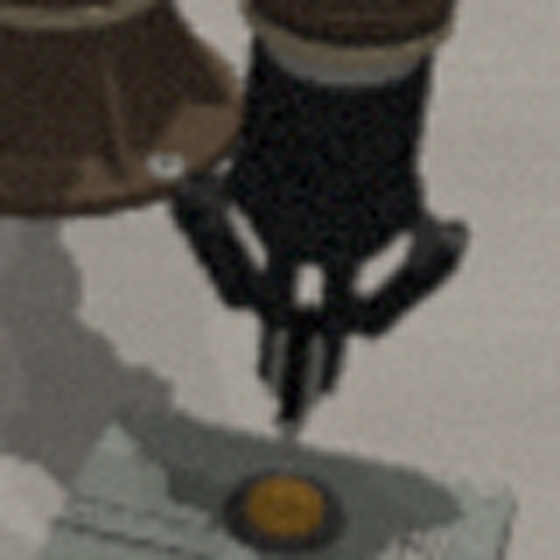

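The hand is over the lock, whose brass disc is at (285,505) in the crop; the blade tip at about (290,440) is only faintly visible. I'll refine the lock's centre with soft centroids and averaged frames.

```bash
python3 - <<'E'
from h import *
top=np.load('pics/top.npz')['im'].astype(float); sc0=np.load('pics/scene.npz')['im'].astype(float)
S=np.mean([vision.get_image('scene')[0].astype(float) for _ in range(8)],0); np.save('pics/S.npy',S)
def soft(n,im,u0,v0,w,h,ref):
    q=im[v0:v0+h,u0:u0+w]; k=q[...,0]-q[...,2]; b=np.median(k); wgt=np.clip(k-b-ref,0,None)
    yy,xx=np.mgrid[v0:v0+h,u0:u0+w]; c=[(wgt*xx).sum()/wgt.sum(),(wgt*yy).sum()/wgt.sum()]; return np.array(c)
def dark(n,im,u0,v0,w,h):
    pass
for ref in (15,30,45):
    for n,im,b in (('top',top,(258,245,25,25)),('scene',sc0,(352,157,28,20)),('scene',S,(352,157,28,22))):
        c=soft(n,im,*b,ref); print(ref,n,c.round(2),at_z(n,*c,.0805).round(4))
# filled collar outline, top: brightness darker or yellow vs chest
q=top[243:272,256:286]; g=q.sum(2); med=np.median(g); 
m=((g<med-60)|(q[...,0]-q[...,2]>35)).astype(np.uint8); k,l,s,c=cv2.connectedComponentsWithStats(m); i=1+np.argmax(s[1:,4]); 
cn=max(cv2.findContours((l==i).astype(np.uint8),0,2)[0],key=cv2.contourArea); print('collar',s[i],cv2.fitEllipse(cn), at_z('top',*(np.array(cv2.fitEllipse(cn)[0])+[256,243]),.08).round(4))
# predicted pixels of key parts
def proj(n,X):
    c=vision.calibration(n);f=200/np.tan(np.radians(c['vertical_fov'])/2);p=np.array(c['R'])@X+c['t'];a=p[:2]/p[2];return f*a*(1+c['k1']*(a@a))+[c['cx'],c['cy']]
for z in (.142,.131,.128,.097): print(z,((proj('scene',np.array([.4677,.1422,z]))-[350,130])*16).round(0))
im=S[130:175,350:385].clip(0,255).astype(np.uint8); cv2.imwrite('pics/s4.png',cv2.resize(im[:,:,::-1],None,fx=16,fy=16,interpolation=cv2.INTER_CUBIC)[:600])
E
```

```text
15 top [270.3  257.26] [0.4661 0.1426 0.0805]
15 scene [365.34 166.84] [0.4714 0.1431 0.0805]
15 scene [365.31 166.85] [0.4715 0.143  0.0805]
30 top [270.31 257.28] [0.466  0.1426 0.0805]
30 scene [365.44 166.78] [0.4711 0.1434 0.0805]
30 scene [365.4 166.8] [0.4712 0.1433 0.0805]
45 top [270.31 257.27] [0.466  0.1426 0.0805]
45 scene [365.49 166.75] [0.4709 0.1436 0.0805]
45 scene [365.44 166.74] [0.4708 0.1434 0.0805]
collar [  6   6  18  18 265] ((14.530052185058594, 14.15297794342041), (17.389734268188477, 18.156375885009766), 67.96473693847656) [0.4663 0.1419 0.08  ]
0.142 [274. 336.]
0.131 [268. 381.]
0.128 [266. 393.]
0.097 [250. 515.]
```

View pics/s4.png

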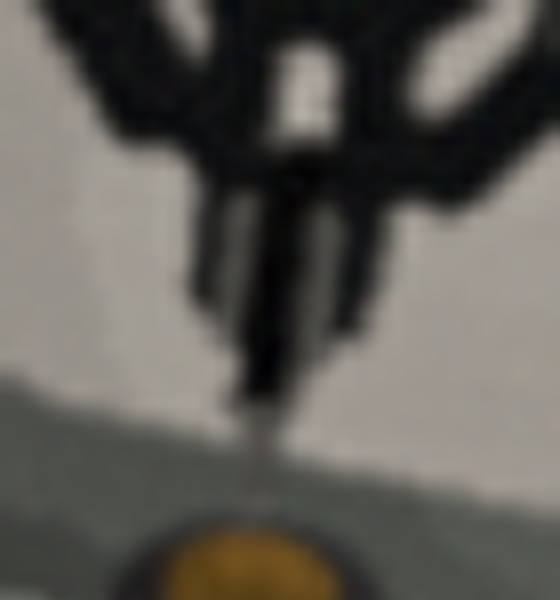

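The crop shows the black head ending at about (262,404), with the faint blade running down to about (256,500). I'll compare these with projections of the key model, before the grasp and now.

```bash
python3 - <<'E'
from h import *
def proj(n,X):
    c=vision.calibration(n);f=200/np.tan(np.radians(c['vertical_fov'])/2);p=np.array(c['R'])@np.array(X)+c['t'];a=p[:2]/p[2];return (f*a*(1+c['k1']*(a@a))+[c['cx'],c['cy']]).round(2)
def key(o,yaw):
    R=Ro.from_euler('z',yaw,degrees=True)
    for nm,l in (('headtop far',(-.014,0,.052)),('head bottom near',(.014,0,.004)),('flange bot near',(.015,0,0)),('tip',(0,0,-.034))): print('  ',nm,proj('scene',R.apply(l)+o))
print('block');key(np.array([.4933,-.1417,.045]),1)
print('hand');key(np.array([.4677,.1422,.1291]),-13.3)
S0=np.load('pics/scene.npz')['im'].astype(float).sum(2)/3; S=np.load('pics/S.npy').sum(2)/3
print('block col 277-279, rows 156-182');print(np.c_[np.arange(155,182),S0[155:182,276:281].round(0)].astype(int))
print('hand rows 150-166');print(np.c_[np.arange(150,166),S[150:166,362:372].round(0)].astype(int))
print('lock px', proj('scene',[.466,.1426,.0805]))
E
```

```text
block
   headtop far [278.38 158.04]
   head bottom near [277.91 174.77]
   flange bot near [277.93 175.89]
   tip [279.2  180.58]
hand
   headtop far [369.5  138.37]
   head bottom near [365.76 155.84]
   flange bot near [365.55 157.02]
   tip [365.54 162.62]
block col 277-279, rows 156-182
[[155 140 140 142 140 140]
 [156 141 140 143 141 140]
 [157 141 141 139 143 141]
 [158 144 142 140 143 144]
 [159 142 140 139 141 139]
 [160 143 141 141 145 142]
 [161 141 141 137 143 142]
 [162 144 141 143 143 138]
 [163 137 138 140 139 138]
 [164 141 139 135 140 137]
 [165 149 149 142 137 140]
 [166 155 151 144 144 138]
 [167 154 159 153 152 149]
 [168 183 174 171 174 168]
 [169 197 199 196 197 194]
 [170 202 201 202 201 203]
 [171 204 198 192 199 199]
 [172 204 188 160 160 183]
 [173 197 174 124 132 176]
 [174 199 172 123 137 180]
 [175 201 194 178 185 199]
 [176 202 205 201 198 202]
 [177 200 199 202 199 199]
 [178 154 159 158 160 173]
 [179 112 110 112 117 123]
 [180 101 100 104 104 101]
 [181 105 102 100 104 101]]
hand rows 150-166
[[150 137 103  70  21   8  15  42  72  59  40]
 [151 149 122  84  23   6  12  44  75  84 106]
 [152 156 150 122  39   4  17  47  83 112 145]
 [153 157 153 121  36   5  26  69 116 145 155]
 [154 156 141  96  34  18  40  89 135 153 154]
 [155 156 140  96  70  61  68 111 148 155 153]
 [156 141 151 128  90  74  93 136 155 154 153]
 [157 103 119 112  91  81 112 151 158 156 157]
 [158  78  83  83  80  76  95 123 133 146 154]
 [159  76  76  76  74  72  77  85  93 104 115]
 [160  77  76  77  74  73  74  76  76  78  82]
 [161  77  75  76  79  82  77  77  76  76  75]
 [162  61  59  62  70  68  63  70  71  76  78]
 [163  55  58  67  68  65  61  56  55  63  70]
 [164  58  66  72  73  72  72  68  58  49  55]
 [165  59  64  74  71  71  73  75  66  57  45]]
lock px [365.2  165.79]
```

```bash
python3 - <<'E'
import cv2,numpy as np
S0=cv2.imread('pics/scene0.png').astype(float).sum(2)/3
print(np.c_[np.arange(155,184),S0[155:184,274:284].round(0)].astype(int))
E
```

```text
[[155 156 155 152 156 154 154 155 156 155 157]
 [156 157 154 155 157 156 154 155 156 154 157]
 [157 154 156 156 152 153 155 158 156 155 155]
 [158 153 158 154 145 135 141 155 157 155 157]
 [159 156 154 138  94  74  91 129 156 155 154]
 [160 155 154 128  52  26  59 117 158 153 154]
 [161 154 146 108  33  19  60 119 150 154 151]
 [162 156 141  99  28  27  64 120 152 153 153]
 [163 154 133  73  22  18  56 113 151 155 151]
 [164 156 132  66  25  15  45 106 150 153 153]
 [165 154 130  68  11   1  42 103 149 154 152]
 [166 153 131  71  16  12  32 100 155 152 150]
 [167 153 133  75  17  12  23 100 150 148 152]
 [168 178 160 108  30   1  34 106 160 165 157]
 [169 194 176 127  37   0  28 116 183 188 185]
 [170 189 185 142  44   0  20  85 160 196 199]
 [171 184 185 151  45  11  16  70 147 195 197]
 [172 186 183 151  49   1  22  66 143 189 197]
 [173 182 184 151  46   8  38  86 137 190 196]
 [174 183 179 149  62  29  61 113 157 191 196]
 [175 183 171 140  93  87 102 144 182 194 196]
 [176 194 190 170 140 139 152 166 188 196 199]
 [177 197 196 193 184 185 186 184 189 192 194]
 [178 142 146 150 154 151 154 159 165 168 180]
 [179 104 108 106 109 113 114 120 122 124 128]
 [180  98 100 100 100  95 103 100 102 103 104]
 [181 103 101 101  99 100 101 100  98  98 102]
 [182 103 100 104 101 101 101  99  96  99 102]
 [183  99 103 102 104 104 103 105 102 100 102]]
```

Request:
apply_moves:
  moves:
    - [[0.03, 0, 0.08], [0, 0, 0], 1]
    - [[0, 0, 0.08], [0, 0, 0], 1]
    - [[0, 0, 0.08], [0, 0, 0], 1]
    - [[0, 0, 0.08], [0, 0, 0], 1]
    - [[0, 0, 0.08], [0, 0, 0], 1]
    - [[0, 0, 0.03], [0, 0, 0], 1]
    - [[0, 0, 0.03], [0, 0, 0], 1]
    - [[0, 0, 0.03], [0, 0, 0], 1]
    - [[0, 0, 0.02], [0, 0, 0], 1]
    - [[0, 0, 0], [0, 0, 0], 1]
  grip_force: 100

```text
clock: 11.85
tool_pos: [0.4666, 0.1425, 0.1408]
tool_rot: [180.0, 0.0, 166.7]
force: [-0.5, -0.1, 0.1]
grip_width: 0.0089
finger_force: 98.9
```

```bash
python3 -c "
from h import *
st()"
```

```text
clock 11.85
joints [  8.4958  25.3719 -41.4143 113.7889  22.1296  48.7982  31.6653]
tool_pos [0.4666 0.1425 0.1408]
tool_rot [1.799881e+02 1.100000e-02 1.667149e+02]
force [-0.5249 -0.0926  0.0803]
wrist_torque [ 0.0451 -0.0146 -0.0118]
grip_width 0.0089
finger_force 98.907
```

Request:
apply_moves:
  moves:
    - [[0, 0, 0.02], [0, 0, 0], 1]
    - [[0, 0, 0.02], [0, 0, 0], 1]
    - [[0, 0, 0.02], [0, 0, 0], 1]
    - [[0, 0, 0.02], [0, 0, 0], 1]
    - [[0, 0, 0], [0, 0, 0], 1]
    - [[0, 0, 0], [0, 0, 0], 1]
    - [[0, 0, 0], [0, 0, 0], 1]
    - [[0, 0, 0], [0, 0, 0], 1]
    - [[0, 0, 0], [0, 0, 0], 1]
    - [[0, 0, 0], [0, 0, 0], 1]

```text
clock: 13.1
tool_pos: [0.4666, 0.143, 0.1376]
tool_rot: [179.9, 0.0, 166.7]
force: [0.5, 6.7, 0.8]
grip_width: 0.0091
finger_force: 99.2
```

```bash
python3 -c "
from h import *
st()"
```

```text
clock 13.1
joints [  8.3213  25.6238 -41.2725 113.9797  22.3808  48.3898  31.4138]
tool_pos [0.4666 0.143  0.1376]
tool_rot [1.799463e+02 6.300000e-03 1.667301e+02]
force [0.4763 6.6669 0.7924]
wrist_torque [ 1.4655 -0.0639  0.0403]
grip_width 0.0091
finger_force 99.1837
```

Request:
apply_moves:
  moves:
    - [[0, 0.01, 0], [0, 0, 0], 1]
    - [[0, 0.01, 0], [0, 0, 0], 1]
    - [[0, 0, 0.02], [0, 0, 0], 1]
    - [[0, 0, 0.02], [0, 0, 0], 1]
    - [[0, 0, 0.02], [0, 0, 0], 1]
    - [[0, 0, 0], [0, 0, 0], 1]
    - [[0, 0, 0], [0, 0, 0], 1]
    - [[0, 0, 0], [0, 0, 0], 1]
    - [[0, 0, 0], [0, 0, 0], 1]
    - [[0, 0, 0], [0, 0, 0], 1]

```text
clock: 14.35
tool_pos: [0.4666, 0.1431, 0.135]
tool_rot: [-180.0, -0.0, 166.7]
force: [-0.4, 5.0, -0.4]
grip_width: 0.009
finger_force: 99.3
```

```bash
python3 -c "
from h import *
st()"
```

```text
clock 14.35
joints [  8.1103  25.8415 -41.104  114.0908  22.6202  48.1589  31.147 ]
tool_pos [0.4666 0.1431 0.135 ]
tool_rot [-1.799931e+02 -9.100000e-03  1.667135e+02]
force [-0.379   4.9918 -0.3655]
wrist_torque [ 1.1404 -0.0421  0.0037]
grip_width 0.009
finger_force 99.3322
```

Request:
apply_moves:
  moves:
    - [[0, 0.015, 0.02], [0, 0, 0], 1]
    - [[0.025, 0.005, 0.02], [0, 0, 0.5], 1]
    - [[-0.05, 0, 0.02], [0, 0, -1], 1]
    - [[0.05, 0, 0.02], [0, 0, 1], 1]
    - [[-0.05, 0, 0.02], [0, 0, -1], 1]
    - [[0.05, 0, 0.02], [0, 0, 1], 1]
    - [[-0.05, 0, 0.02], [0, 0, -1], 1]
    - [[0.05, 0, 0.02], [0, 0, 1], 1]
    - [[-0.05, 0, 0.02], [0, 0, -1], 1]
    - [[0.025, 0, 0], [0, 0, 0.5], 1]

```text
clock: 15.6
tool_pos: [0.4656, 0.1436, 0.1276]
tool_rot: [-180.0, -0.1, 166.8]
force: [-2.6, 4.9, 0.1]
grip_width: 0.0086
finger_force: 99.2
```

```bash
python3 -c "
from h import *
st()"
```

```text
clock 15.6
joints [  7.6979  26.4079 -40.76   114.5557  23.1838  47.3471  30.5949]
tool_pos [0.4656 0.1436 0.1276]
tool_rot [-1.799670e+02 -1.083000e-01  1.667777e+02]
force [-2.5806  4.9187  0.0999]
wrist_torque [1.2534 0.6962 0.0934]
grip_width 0.0086
finger_force 99.1814
```

Request:
apply_moves:
  moves:
    - [[0.01, 0.015, 0.02], [0, 0, 0], 1]
    - [[0.025, 0.005, 0.025], [0, 0, 0.5], 1]
    - [[-0.05, 0, 0.03], [0, 0, -1], 1]
    - [[0.05, 0, 0.03], [0, 0, 1], 1]
    - [[-0.05, 0, 0.03], [0, 0, -1], 1]
    - [[0.05, 0, 0.03], [0, 0, 1], 1]
    - [[-0.05, 0, 0.03], [0, 0, -1], 1]
    - [[0.05, 0, 0.03], [0, 0, 1], 1]
    - [[-0.05, 0, 0.03], [0, 0, -1], 1]
    - [[0.025, 0, 0], [0, 0, 0.5], 1]

```text
clock: 16.85
tool_pos: [0.4665, 0.1439, 0.1177]
tool_rot: [180.0, 0.0, 166.8]
force: [1.1, 6.6, -2.8]
grip_width: 0.0087
finger_force: 98.6
```

```bash
python3 -c "
from h import *
st()"
```

```text
clock 16.85
joints [  7.1136  27.1867 -40.1378 115.1026  24.1227  46.0382  29.7647]
tool_pos [0.4665 0.1439 0.1177]
tool_rot [1.799604e+02 1.190000e-02 1.667798e+02]
force [ 1.0998  6.6078 -2.8207]
wrist_torque [ 1.4086 -0.5493  0.0246]
grip_width 0.0087
finger_force 98.5669
```

Request:
apply_moves:
  moves:
    - [[0, 0.02, 0.02], [0, 0, 0], 1]
    - [[0.02, 0.005, 0.03], [0, 0, 0.5], 1]
    - [[-0.04, 0, 0.03], [0, 0, -1], 1]
    - [[0.04, 0, 0.03], [0, 0, 1], 1]
    - [[-0.04, 0, 0.03], [0, 0, -1], 1]
    - [[0.04, 0, 0.03], [0, 0, 1], 1]
    - [[-0.02, 0, 0.03], [0, 0, -0.5], 1]
    - [[0, 0, 0.03], [0, 0, 0], 1]
    - [[0, 0, 0.02], [0, 0, 0], 1]
    - [[0, 0, 0], [0, 0, 0], 1]

```text
clock: 18.1
tool_pos: [0.4666, 0.1436, 0.1078]
tool_rot: [-179.9, 0.0, 166.8]
force: [-1.3, 1.3, 5.8]
grip_width: 0.0088
finger_force: 100.0
```

```bash
python3 -c "
from h import *
st()"
```

```text
clock 18.1
joints [  6.4793  27.9804 -39.4696 115.6143  25.0583  44.951   28.9388]
tool_pos [0.4666 0.1436 0.1078]
tool_rot [-1.799316e+02  1.410000e-02  1.668039e+02]
force [-1.3236  1.2867  5.7579]
wrist_torque [ 0.2792  0.1551 -0.1037]
grip_width 0.0088
finger_force 100.0073
```

Request:
apply_moves:
  moves:
    - [[0, 0, 0.015], [0, 0, 0], 1]
    - [[0, 0, 0.005], [0, 0, 0], 1]
    - [[0, 0, 0], [0, 0, 1], 1]
    - [[0, 0, 0], [0, 0, 1], 1]
    - [[0, 0, 0], [0, 0, 1], 1]
    - [[0, 0, 0], [0, 0, 1], 1]
    - [[0, 0, 0], [0, 0, 1], 1]
    - [[0, 0, 0], [0, 0, 1], 1]
    - [[0, 0, 0], [0, 0, 0], 1]
    - [[0, 0, 0], [0, 0, 0], 1]
  grip_force: 120

```text
clock: 19.35
tool_pos: [0.4667, 0.1441, 0.1076]
tool_rot: [-180.0, 0.1, 136.8]
force: [-3.1, 0.7, 13.4]
grip_width: 0.0081
finger_force: 118.1
```

```bash
python3 -c "
from h import *
st()"
```

```text
clock 19.35
joints [  0.8743  26.12   -31.7614 116.0493  19.9336  43.0718   3.8063]
tool_pos [0.4667 0.1441 0.1076]
tool_rot [-1.799876e+02  6.330000e-02  1.368363e+02]
force [-3.1456  0.6719 13.3961]
wrist_torque [0.3252 0.7695 0.0334]
grip_width 0.0081
finger_force 118.1217
```

Request:
apply_moves:
  moves:
    - [[0, 0, 0], [0, 0, 1], 1]
    - [[0, 0, 0], [0, 0, 1], 1]
    - [[0, 0, 0], [0, 0, 1], 1]
    - [[0, 0, 0], [0, 0, 1], 1]
    - [[0, 0, 0], [0, 0, 1], 1]
    - [[0, 0, 0], [0, 0, 1], 1]
    - [[0, 0, 0], [0, 0, 1], 1]
    - [[0, 0, 0], [0, 0, 1], 1]
    - [[0, 0, 0], [0, 0, 1], 1]
    - [[0, 0, 0], [0, 0, 0], 1]

```text
clock: 20.6
tool_pos: [0.467, 0.1444, 0.1076]
tool_rot: [179.9, 0.0, 91.8]
force: [-2.0, 2.7, 10.4]
grip_width: 0.009
finger_force: 118.0
```

```bash
python3 -c "
from h import *
st()"
```

```text
clock 20.6
joints [ -7.8251  24.1394 -20.1976 116.726   12.4741  41.0887 -34.0713]
tool_pos [0.467  0.1444 0.1076]
tool_rot [1.799357e+02 1.910000e-02 9.176990e+01]
force [-1.9755  2.6649 10.3632]
wrist_torque [0.5356 0.3978 0.078 ]
grip_width 0.009
finger_force 118.0063
```

Request:
apply_moves:
  moves:
    - [[0, 0, 0], [0, 0, 1], 1]
    - [[0, 0, 0], [0, 0, 1], 1]
    - [[0, 0, 0], [0, 0, 1], 1]
    - [[0, 0, 0], [0, 0, 1], 1]
    - [[0, 0, 0], [0, 0, 0.6], 1]
    - [[0, 0, 0], [0, 0, 0], 1]
    - [[0, 0, 0], [0, 0, 0], 1]
    - [[0, 0, 0], [0, 0, 0], 1]
    - [[0, 0, 0], [0, 0, 0], 1]
    - [[0, 0, 0], [0, 0, 0], 1]

```text
clock: 21.85
tool_pos: [0.4674, 0.1444, 0.1076]
tool_rot: [179.9, -0.0, 68.8]
force: [0.8, 3.0, 9.1]
grip_width: 0.009
finger_force: 117.9
```

```bash
python3 -c "
from h import *
st()
im=np.mean([vision.get_image('scene')[0].astype(float) for _ in range(6)],0)[110:190,320:405].astype(np.uint8)
cv2.imwrite('pics/s5.png',cv2.resize(im[:,:,::-1],None,fx=7,fy=7,interpolation=cv2.INTER_CUBIC))"
```

```text
clock 21.85
joints [-12.3199  23.4651 -14.3286 117.0737   8.8053  40.3639 -53.3905]
tool_pos [0.4674 0.1444 0.1076]
tool_rot [ 1.799161e+02 -3.910000e-02  6.883900e+01]
force [0.8421 2.9726 9.1294]
wrist_torque [0.6005 0.2755 0.1455]
grip_width 0.009
finger_force 117.8728
```

View pics/s5.png

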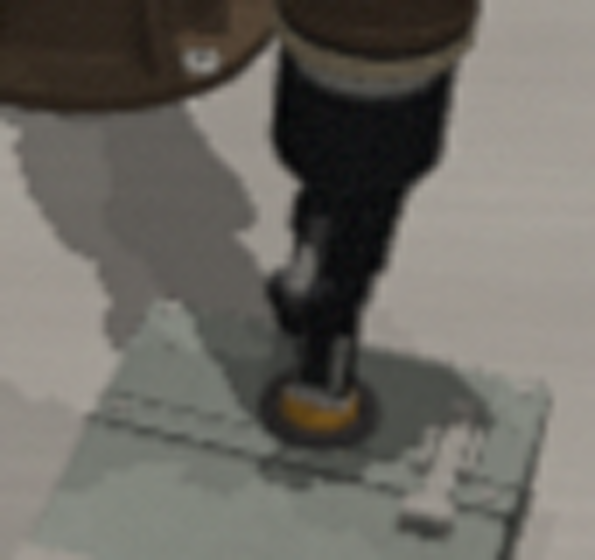

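The key is seated and turned: the flange sits on the brass disc at about (320,395) and the bolt is at (440,480). I'll turn a little further to see the torque rise against the stop.

Request:
apply_moves:
  moves:
    - [[0, 0, 0], [0, 0, 0.4], 1]
    - [[0, 0, 0], [0, 0, 0.4], 1]
    - [[0, 0, 0], [0, 0, 0.4], 1]
    - [[0, 0, 0.005], [0, 0, 0], 1]
    - [[0, 0, 0], [0, 0, 0], 1]
    - [[0, 0, 0], [0, 0, 0], 1]
    - [[0, 0, 0], [0, 0, 0], 1]
    - [[0, 0, 0], [0, 0, 0], 1]
    - [[0, 0, 0], [0, 0, 0], 1]
    - [[0, 0, 0], [0, 0, 0], 1]

```text
clock: 23.4
tool_pos: [0.4674, 0.1444, 0.1076]
tool_rot: [179.9, -0.0, 62.9]
force: [-0.7, 2.7, 11.9]
grip_width: 0.0086
finger_force: 118.4
```

```bash
python3 -c "
from h import *
st()"
```

```text
clock 23.4
joints [-13.52    23.319  -12.792  117.1765   7.8798  40.192  -58.4344]
tool_pos [0.4674 0.1444 0.1076]
tool_rot [ 1.799019e+02 -4.920000e-02  6.288950e+01]
force [-0.7359  2.679  11.8878]
wrist_torque [0.5133 0.2287 0.5383]
grip_width 0.0086
finger_force 118.4188
```

```bash
python3 -c "
from h import *
print(workorder.close_job())"
```

```text
the job is handed in; nothing more can be done
None
```

I handed the job in at 23.4 s of the 48 s: the flat-headed key is fully home in the lock, turned clockwise against its stop (0.54 N m at the wrist) and still gripped at about 118 N; the judge's verdict was not shown.

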